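# Fit the rotor key into the rotor's recessed hex socket

### The arm

A 6-joint arm with a two-finger parallel gripper is mounted at the origin on a cart in front of the work surface, level with it; the furniture and walls round the work are solid. World frame = base frame: x ahead of the robot, y to its left, z up, the work surface at z = 0. Lengths are in m, angles in rad, forces in N, time in s.
With the tool pointing down it reaches from about 0.275 to 0.825 m from the base axis. Payload 4.9 kg.
Tool frame: the origin (TCP) lies midway between the tips of the shut fingers; the grasp point (between the pads) lies 19 mm behind it (grip_point_offset is the distance from the TCP to the grasp point, in m); z points along the fingers, x is the direction in which the jaws open and shut, and the axes are right-handed (so a half turn about z gives the same grasp; the last joint's range is limited). The gripper opens to 85 mm and grips with 20 to 120 N. Pads are 22 mm wide; open, the fingers measure 114 mm over their backs; the gripper's body (76 mm by 85 mm) begins 54 mm behind the grasp point. The pads swing forward as they close: fully open they stand 13 mm farther back than shut.
Start: joints at [1.092, 0.326, -0.193, 1.052, 0, 1.437], TCP at [0.186, 0.518, 0.231] pointing down, gripper open.
Joint ranges: [-2.65, 2.65], [-0.97, 1.79], [-1.3, 1.35], [-1.93, 2.1], [-1.47, 1.37], [-3.14, 3.14]. Speed limits (rad/s): [2.57, 2.57, 3.14, 3.14, 3.14, 3.14].

### API

Orientations are given as a rotation vector (axis times angle).
In Python, from cell import * gives the robot as it stands. Calls block until the motion is done:
- movep(position, orientation): joint-space move of the TCP to a pose.
- move_l(position, velocity=0.15, rot=None, until_force=None): straight line of the TCP; rot=None keeps the orientation; velocity is the mean speed in m/s. With until_force (N) it stops when the force on the tool has changed by that much, and returns True; else False.
- set_joints(angles): joint-space move.
- let_go() and grab(newtons=None): open the fingers fully, or close them until they stop; newtons is the grip in N (None keeps the last).
- sleep(seconds).
- ik(position, orientation): joint angles nearest the present ones, or None.
- get_state(): the state.
- grab_frame(name): name is "side" or "top"; returns a dict with "img" (420x560x3 uint8, red, green, blue), "fx", "fy", "cx", "cy" (pixels), "cam_to_world" (4x4, takes a point from camera to world coordinates). Camera axes: x right, y down, z forward; pixel columns grow to the right and rows downward; lengths in m; the calibration is good to about 2 mm. A picture is of the moment at which its call begins. There is no depth.
A pose or a line that the arm cannot do raises MotionError and nothing moves.
- sign_off(): hands the job in, once; it reports no verdict.
Trained networks look in the newest picture that a camera, given by its name, has taken for a name from the list of things; names that differ only in an ending like _2 or _b are one class to them, and where a whole thing is asked for, a point or a joint stands for the part that bears it (a point fixed in the world has none). Each returns a list of dicts, best first, with "score" (0 to 1); they miss things now and then, are a little off and sometimes report something else, mostly with a low value. They report only what shows in the picture. A call takes as long as a camera call.
- spot_in(camera, name): "centre" ([column, row] in pixels, amid what is visible of it).
- silhouettes(camera, name): "mask" (420x560 bool, what is visible of it) and "centre" ([column, row] in pixels, amid what is visible of it).
- tip_of(camera, name): "centre" ([column, row] in pixels: a listed point, or the origin of a listed thing).
The state is a dict: "clock": time; "q": joint angles; "joint_velocities": joint speeds; "tau": joint torques, N m; "position": TCP position; "eef_rot": TCP orientation; "contact_force": force on the tool from outside, world axes, zero at the start; "wrist_torque": the same for the moment, N m; "finger_gap": opening from 0.0 (shut) to 1.0 (fully open).
Only numpy, scipy, OpenCV 4.12 (cv2) and the standard library are available. Lean on these libraries where they do the work, as an engineer would, in place of code of your own. Each camera call takes 0.05 s, during which the arm holds its last target. There are 200 camera calls.

### The job

The centrifuge rotor is to be unscrewed: take the blue-handled T-key, the one with the wide hex foot, out of the white stand and fit it into the hex socket sunk in the middle of the rotor. Turn it so that its hex matches the socket and drops in fully home, then let go and leave it standing upright in the rotor. Leave the orange-handled key in the stand.

Things in the scene. Friction and masses are not known exactly. Their poses are not given: they have to be found in the camera images.
- blue_key_grip (a point): Centre of the blue T-key's bar: 90 mm long (point x), 16 wide (y), 20 high; grasp across y. z up along the loose 0.22 kg key, 120 mm tall. 14 mm round shank, then a steel hex foot 36 mm across flats, 45 long; flats face +x and -x. Foot end 110 mm below this point; it starts upright in a well, foot 6 mm above the worktop.
- orange_key_grip (a point): Same point of the orange T-key: same build, but hex foot 28 mm across flats, wrong for this job. Both keys start upright in two round wells (45 mm wide, 26 deep, 110 apart) of a fixed white stand 90 x 180 mm, 32 high; which key is in which well varies.
- socket (a point): Centre of the hex socket's floor, z up. Socket: 40 mm across flats, 25 deep, its edge 25 mm above this point; flats face +x and -x. The key enters with its bar along point x or 60 or 120 degrees from it, within about 10 degrees. Not lined up, its foot rests about 25 mm above this point and drops in when turned; fully home, its foot end is on this point.
- rotor: Fixed grey round rotor, 170 mm across, 60 high, origin under its centre, axes parallel to the socket's. A cone in its flat top, 76 mm wide at the mouth, narrows to 48 mm at 15 mm depth, where the hex socket begins. Two short white lines on the top lie along +x and -x. Twelve small dark tube wells on its slope.

How it is judged:
At the end, for the whole second after the job is handed in: The blue key stands in the rotor's hex socket, its foot within 8 mm of the socket's floor, its handle within 20 mm of the socket's axis, upright within 10 degrees, released and at rest (horizontal distance between blue_key_grip and socket below 0.02 m and z of blue_key_grip in the frame of socket below 0.118 m and angle between blue_key_grip's own z axis and vertical below 0.175 rad and linear speed of blue_key below 0.02 m/s); the robot touches nothing.
It fails at once if the orange key is pulled from its well or knocked over (its handle moves more than 50 mm) (distance of orange_key_grip from where it was at the start of the episode above 0.05 m).
It also fails if it takes over 42 s, if anything falls off the work surface, if the arm or the gripper's body presses on something with over 40 N, if the wrist force passes 120 N, or if a joint passes its speed limit or range.

## Working session

There is one attempt and no reset: what is moved stays moved. The work goes in short steps, each a Python script; the robot and the scene stay as the last script left them, time stands still between calls to the robot, and variables do not carry over. Pictures are saved under pics/ and viewed, about 8 in all and at most 12, crops included, and the job is handed in when it is done.

```bash
mkdir -p pics; ls
cat > h.py <<'E'
from cell import *
import numpy as np, cv2
from scipy.spatial.transform import Rotation as R
def ray(f,px):
    M=np.array(f["cam_to_world"]); d=M[:3,:3]@np.array([(px[0]-f["cx"])/f["fx"],(px[1]-f["cy"])/f["fy"],1]); return M[:3,3],d/np.linalg.norm(d)
def atz(f,px,z):
    o,d=ray(f,px); return o+d*(z-o[2])/d[2]
def tri(rs):
    A=sum(np.eye(3)-np.outer(d,d) for o,d in rs); b=sum((np.eye(3)-np.outer(d,d))@o for o,d in rs); return np.linalg.solve(A,b)
def proj(f,p):
    c=np.linalg.inv(np.array(f["cam_to_world"]))@np.append(p,1); return np.array([f["fx"]*c[0]/c[2]+f["cx"],f["fy"]*c[1]/c[2]+f["cy"]])
def down(a): # tool pointing down, jaw x axis at world angle a
    x=np.array([np.cos(a),np.sin(a),0]); z=np.array([0,0,-1.]); return R.from_matrix(np.c_[x,np.cross(z,x),z]).as_rotvec()
E
python3 - <<'E'
from h import *
np.set_printoptions(precision=4,suppress=True)
F={}
for c in("side","top"):
    f=F[c]=grab_frame(c); cv2.imwrite(f"pics/{c}0.png",f["img"][:,:,::-1]); print(c,f["fx"],np.array(f["cam_to_world"]))
    for n in("blue_key_grip","orange_key_grip","socket","rotor"):
        print(c,n,[(np.round(t["centre"],1),round(t["score"],2)) for t in tip_of(c,n)])
s=get_state();print(s["clock"],s["eef_rot"],s["position"])
a=cv2.imread("pics/side0.png");b=cv2.imread("pics/top0.png")
E
```

```text
pics
side 398.1321612885071 [[-0.9995 -0.001   0.0323  0.4953]
 [-0.0266  0.5942 -0.8039  0.634 ]
 [-0.0183 -0.8043 -0.5939  0.6003]
 [ 0.      0.      0.      1.    ]]
side blue_key_grip [(array([279.3, 282. ]), 0.84)]
side orange_key_grip [(array([280.6, 235.4]), 0.59)]
side socket [(array([276.1, 206.1]), 0.89)]
side rotor [(array([279.1, 211.2]), 0.9), (array([275.9, 200.9]), 0.61)]
top 485.16983110360064 [[-0.0169 -0.9983  0.0554  0.4632]
 [-0.9998  0.0172  0.0054 -0.0386]
 [-0.0064 -0.0553 -0.9985  1.0095]
 [ 0.      0.      0.      1.    ]]
top blue_key_grip [(array([166., 222.]), 0.74)]
top orange_key_grip [(array([224. , 224.2]), 0.93)]
top socket [(array([347.6, 220.3]), 0.82)]
top rotor [(array([346.6, 218. ]), 0.82)]
0.5 [ 2.5696  1.8074 -0.0002] [0.1859 0.5176 0.2312]
```

View pics/top0.png

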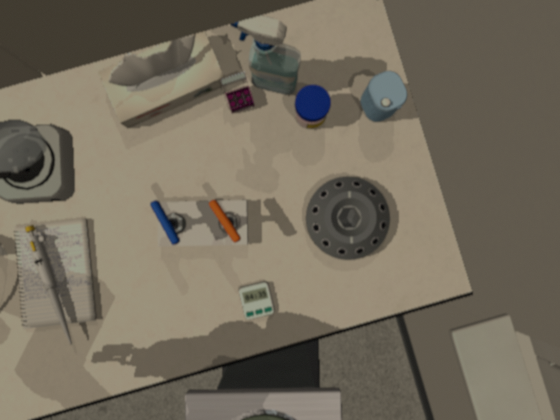

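View pics/side0.png

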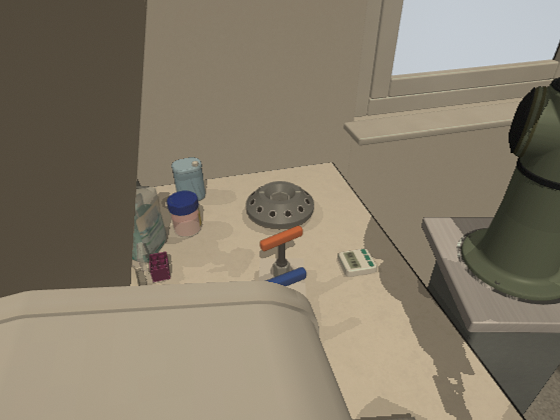

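The top view shows the blue bar at about (165,222), the orange bar at (225,221), and the rotor at (347,218). The side view is partly blocked by the furniture at the lower left. Next: bar angles, positions, and an enlarged rotor crop.

Run:
```python
from h import *
np.set_printoptions(precision=4,suppress=True)
f=grab_frame("top"); g=grab_frame("side"); I=f["img"]
for n,z in(("blue_key_grip",.126),("orange_key_grip",.126)):
    m=silhouettes("top",n)[0]["mask"]; hsv=cv2.cvtColor(I,cv2.COLOR_RGB2HSV)
    h=hsv[...,0].astype(int); c=((h>100)&(h<130) if n[0]=="b" else (h<12))&(hsv[...,1]>130)
    m=(cv2.dilate(m.astype(np.uint8),np.ones((7,7)))>0)&c
    v,u=np.nonzero(m); P=np.array([atz(f,p,z) for p in np.c_[u,v]])[:,:2]
    (cx,cy),(w,hh),a=cv2.minAreaRect((P*1000).astype(np.float32)); 
    ev,V=np.linalg.eigh(np.cov(P.T)); d=V[:,1]
    print(n,len(u),P.mean(0),(cx,cy,w,hh),"ang",np.degrees(np.arctan2(d[1],d[0])))
    t=tip_of("top",n);t2=tip_of("side",n)
    print(" top@.116",atz(f,t[0]["centre"],.116), "tri",tri([ray(f,t[0]["centre"]),ray(g,t2[0]["centre"])]) if t2 else None)
m=silhouettes("top","rotor")[0]["mask"];v,u=np.nonzero(m)
print("rotor mask",u.mean(),v.mean(),u.min(),u.max(),v.min(),v.max(),atz(f,[u.mean(),v.mean()],.04))
s=tip_of("top","socket")[0]["centre"];s2=tip_of("side","socket")[0]["centre"]
print("socket",atz(f,s,.02),tri([ray(f,s),ray(g,s2)]))
cv2.imwrite("pics/rot.png",cv2.resize(I[170:266,300:396,::-1],None,fx=6.2,fy=6.2,interpolation=cv2.INTER_CUBIC)*1.0)
print(get_state()["clock"])
```

```text
blue_key_grip 341 [0.4953 0.1683] (496.3001403808594, 167.5775909423828, 84.67668914794922, 15.79216194152832) ang -150.86027651622814
 top@.116 [0.495  0.1681 0.116 ] tri [0.4971 0.1702 0.1068]
orange_key_grip 202 [0.498 0.06 ] (497.07525634765625, 59.7363395690918, 87.25615692138672, 18.44053077697754) ang -147.16906449035437
 top@.116 [0.4905 0.057  0.116 ] tri [0.4949 0.0575 0.1106]
rotor mask 347.32991765782253 217.44830741079596 306 388 177 259 [ 0.5014 -0.1765  0.04  ]
socket [ 0.4926 -0.183   0.02  ] [ 0.5005 -0.1801  0.0399]
1.05[ WARN:0@10.719] global loadsave.cpp:1063 imwrite_ Unsupported depth image for selected encoder is fallbacked to CV_8U.
```

View pics/rot.png

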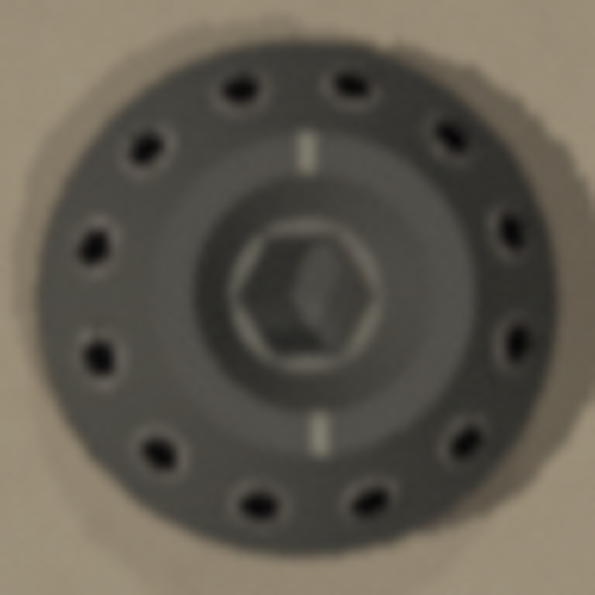

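The crop shows the white lines at (307,152) and (319,433) and the hex centred near (305,294). So the flats face image up and down, nearly along world x. I'll convert these and check IK for both jaw choices.

Run:
```python
from h import *
np.set_printoptions(precision=4,suppress=True)
f=grab_frame("top")
q=lambda u,v:(300+(u+.5)/6.2-.5,170+(v+.5)/6.2-.5)
a=atz(f,q(307,152),.06);b=atz(f,q(319,433),.06);c=atz(f,q(305.5,294.5),.045)
d=a-b; th=np.arctan2(d[1],d[0]); print("lines mid",(a+b)/2,"len",np.linalg.norm(d),"th",np.degrees(th),"hex",c)
G=np.array([.4955,.168]);S=np.r_[.501,-.179]
for s in(90,-90):
    r=down(np.radians(29.1+s)); print(s,"pick",ik([*G,.097],r),ik([*G,.30],r))
    for k in(-60,0,60,120):
        r2=down(th+np.radians(k+s)); print("  ",k,ik([*S,.30],r2),ik([*S,.111],r2))
```

```text
lines mid [ 0.5019 -0.1791  0.06  ] len 0.08881721353802773 th 0.9874325224498975 hex [ 0.5018 -0.1789  0.045 ]
90 pick [ 0.1857  0.41   -0.4481  0.7127  0.     -0.3221] [ 0.1857  0.2394 -0.1347  1.1967  0.     -0.3221]
   -60 [-0.4819  0.2564 -0.1123  1.2021 -0.      0.548 ] [-0.4819  0.4068 -0.4094  0.7546 -0.      0.548 ]
   0 [-0.4819  0.2564 -0.1123  1.2021  0.     -0.4992] [-0.4819  0.4068 -0.4094  0.7546  0.     -0.4992]
   60 [-0.4819  0.2564 -0.1123  1.2021  0.     -1.5464] [-0.4819  0.4068 -0.4094  0.7546  0.     -1.5464]
   120 [-0.4819  0.2564 -0.1123  1.2021  0.     -2.5936] [-0.4819  0.4068 -0.4094  0.7546  0.     -2.5936]
-90 pick [ 0.1857  0.41   -0.4481  0.7127  0.      2.8195] [ 0.1857  0.2394 -0.1347  1.1967  0.      2.8195]
   -60 [-0.4819  0.2564 -0.1123  1.2021  0.     -2.5936] [-0.4819  0.4068 -0.4094  0.7546  0.     -2.5936]
   0 [-0.4819  0.2564 -0.1123  1.2021  0.      2.6424] [-0.4819  0.4068 -0.4094  0.7546  0.      2.6424]
   60 [-0.4819  0.2564 -0.1123  1.2021  0.      1.5952] [-0.4819  0.4068 -0.4094  0.7546  0.      1.5952]
   120 [-0.4819  0.2564 -0.1123  1.2021 -0.      0.548 ] [-0.4819  0.4068 -0.4094  0.7546 -0.      0.548 ]
```

Run:
```python
from h import *
np.set_printoptions(precision=4,suppress=True)
G=[.4955,.168]; r=down(np.radians(119.1))
movep([*G,.22],r)
print(move_l([*G,.097],0.1,until_force=15))
s=get_state();print(s["clock"],s["position"],s["contact_force"])
grab(60)
s=get_state();print("gap",s["finger_gap"],s["contact_force"])
move_l([*G,.30],0.12)
s=get_state();print(s["clock"],s["finger_gap"],s["contact_force"],s["wrist_torque"])
for c in("side","top"):
    f=grab_frame(c); cv2.imwrite(f"pics/{c}1.png",f["img"][:,:,::-1])
    for n in("blue_key_grip","orange_key_grip"): print(c,n,[(t["centre"],t["score"]) for t in tip_of(c,n)])
```

```text
False
4.1917 [0.496  0.1681 0.0976] [-0.1541 -0.6271  0.2261]
gap 0.1768720874746025 [-2.2624  2.4234  2.7701]
6.675 0.1749164544965468 [ 0.5946 -0.1834 -2.5635] [-0.0097  0.0249 -0.0333]
side blue_key_grip [([280.8, 175.0], 0.76)]
side orange_key_grip [([279.0, 236.0], 0.66)]
top blue_key_grip [([131.3, 218.6], 0.72), ([346.0, 215.5], 0.31)]
top orange_key_grip [([225.8, 221.7], 0.64)]
```

View pics/side1.png

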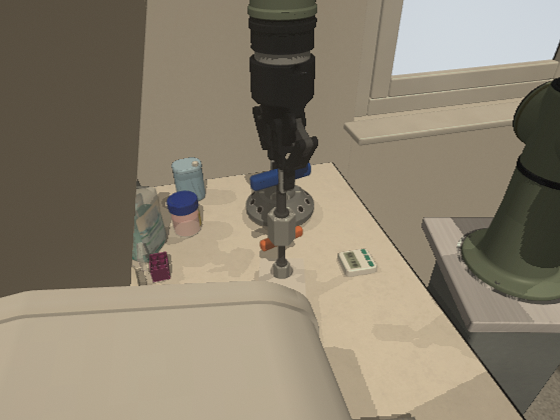

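The blue key hangs upright in the jaws, with its bar at (281,176) and foot at about (281,228). The orange key is still in place at (281,238). Now I'll carry it over the rotor and look before inserting.

Run:
```python
from h import *
np.set_printoptions(precision=4,suppress=True)
S=[.502,-.179]; r=down(np.radians(91.0))
movep([*S,.30],r)
move_l([*S,.18],0.12,until_force=15)
s=get_state();print(s["clock"],s["position"],s["contact_force"],s["wrist_torque"],s["finger_gap"])
F={}
for c in("side","top"):
    f=F[c]=grab_frame(c); cv2.imwrite(f"pics/{c}2.png",f["img"][:,:,::-1])
    for n in("blue_key_grip","socket"): print(c,n,[(t["centre"],t["score"]) for t in tip_of(c,n)])
    print("exp grip",proj(f,[*S,.199]),"foot",proj(f,[*S,.089]),"socket",proj(f,[*S,.02]),"rim",proj(f,[*S,.06]))
a=F["side"]["img"][60:270,190:400];b=F["top"]["img"][130:290,260:420]
cv2.imwrite("pics/ins.png",np.hstack([cv2.resize(a,(400,400)),cv2.resize(b,(400,400))])[:,:,::-1])
```

```text
9.4333 [ 0.5026 -0.1792  0.1807] [-0.0579  0.2884 -2.9651] [0.0015 0.0086 0.0083] 0.1778200272699191
side blue_key_grip [([276.1, 141.3], 0.96)]
side socket [([276.3, 202.0], 0.61)]
exp grip [279.8236 140.1558] foot [279.9826 181.8282] socket [280.0717 205.1848] rim [280.0209 191.884 ]
top blue_key_grip [([361.8, 211.3], 0.56)]
top socket [([349.9, 220.1], 0.91)]
exp grip [362.2411 213.0639] foot [352.2658 216.0091] socket [347.1389 217.5228] rim [350.0204 216.6721]
```

View pics/ins.png

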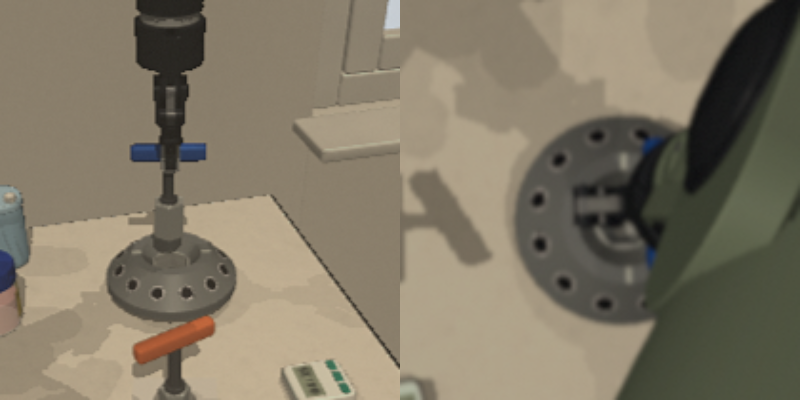

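Side view: shank and foot sit at about column 278.2, while the rotor axis is at 280.2. The visible bar ends in the top view also centre about 2.6 px towards +x. Both say the key sits about 4 mm towards +x in the hand, so I'll correct for that and lower it.

Run:
```python
from h import *
np.set_printoptions(precision=4,suppress=True)
S=[.4975,-.179]
move_l([*S,.18],0.05)
hit=move_l([*S,.112],0.04,until_force=12)
s=get_state();print(hit,s["clock"],s["position"],s["contact_force"],s["wrist_torque"],s["finger_gap"])
f=grab_frame("side"); cv2.imwrite("pics/side3.png",cv2.resize(f["img"][60:270,190:400],(600,600))[:,:,::-1])
```

```text
True 11.075 [ 0.4979 -0.1791  0.1353] [-1.2391  0.1807  6.4411] [ 0.0931  0.3518 -0.0288] 0.17498276883926497
```

View pics/side3.png

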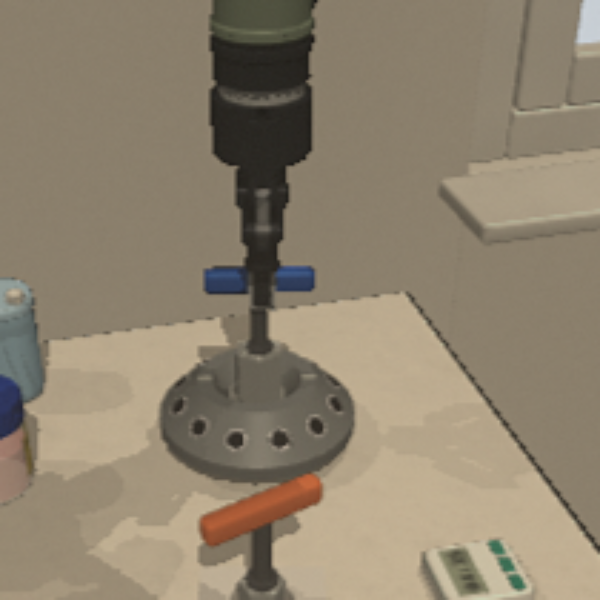

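The foot rests on the hex edge, with its end at about z = 0.044. The moment says contact is on the −x side, and the picture puts the key about 2 mm towards −x, so I overcorrected. Next is a small search starting towards +x.

Run:
```python
from h import *
np.set_printoptions(precision=4,suppress=True)
for x,y,a in[(.4995,-.179,91),(.501,-.179,91),(.500,-.1775,91),(.500,-.1805,91),(.500,-.179,86),(.500,-.179,96)]:
    r=down(np.radians(a)); 
    move_l([x,y,.138],0.04,rot=r)
    hit=move_l([x,y,.1115],0.04,until_force=12)
    s=get_state();print(x,y,a,hit,s["clock"],s["position"],s["contact_force"],s["wrist_torque"])
    if s["position"][2]<.118 or s["clock"]>24: break
f=grab_frame("side"); cv2.imwrite("pics/side4.png",cv2.resize(f["img"][60:270,190:400],(600,600))[:,:,::-1])
```

```text
0.4995 -0.179 91 False 12.1917 [ 0.4995 -0.179   0.1113] [ 0.1668  0.2754 -3.3703] [0.0474 0.0275 0.0411]
```

View pics/side4.png

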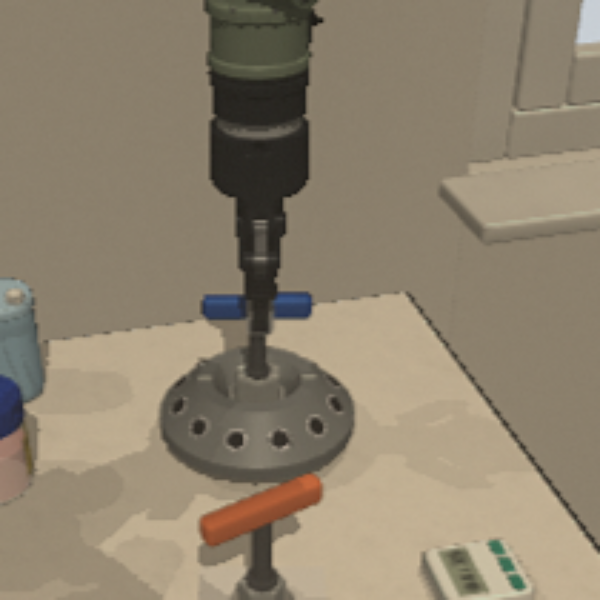

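It dropped in: the TCP is at z = 0.1113, which puts the foot end at about 0.020, level with the floor, with almost no contact force. Now I'll release, retreat straight up and check.

Run:
```python
from h import *
np.set_printoptions(precision=4,suppress=True)
let_go()
move_l([.4995,-.179,.26],0.12,until_force=15)
r=get_state();print(r["clock"],r["position"],r["contact_force"],r["finger_gap"])
movep([.45,.05,.35],r["eef_rot"])
F={c:grab_frame(c) for c in("side","top")}; T={}
for n in("blue_key_grip","orange_key_grip"):
    for c in F: T[c]=tip_of(c,n)
    print(n,[(c,T[c][0]["centre"],T[c][0]["score"]) for c in F if T[c]])
    if all(T.values()): print(tri([ray(F[c],T[c][0]["centre"]) for c in F]))
for c in F: print(c,"exp grip home",proj(F[c],[.502,-.179,.13]))
a=F["side"]["img"][60:270,190:400];b=F["top"]["img"][130:290,260:420]
cv2.imwrite("pics/fin.png",np.hstack([cv2.resize(a,(400,400)),cv2.resize(b,(400,400))])[:,:,::-1])
print(get_state()["clock"])
```

```text
14.3167 [ 0.4991 -0.1788  0.2593] [-0.1538  0.0326 -0.0376] 0.9983252976862078
blue_key_grip [('top', [354.9, 214.6], 0.57)]
orange_key_grip [('side', [282.7, 238.5], 0.83), ('top', [225.6, 219.6], 0.73)]
[0.4969 0.059  0.1127]
side exp grip home [279.9259 166.9779]
top exp grip home [355.6926 214.9974]
15.6
```

View pics/fin.png

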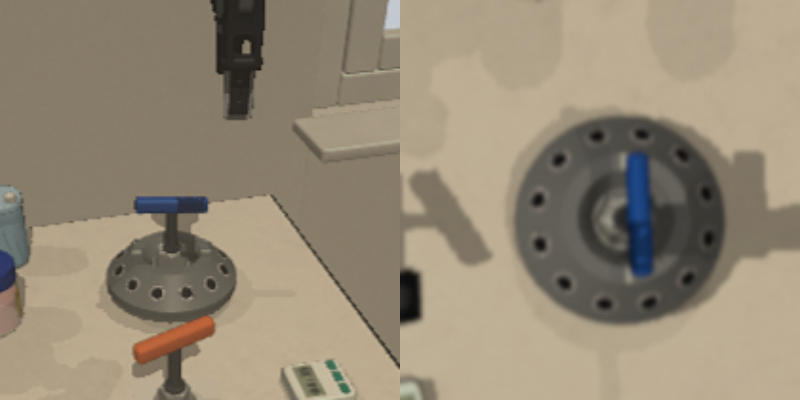

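The key stands upright and clear of the gripper. In the side view the bar is at (279.6,167), where (279.9,167.0) is expected for fully home. In the top view it is within 1 px of the expected spot.

```bash
python3 -c "
from cell import *
sign_off()"
```

```text
the job is handed in; nothing more can be done
```

The blue T-key is standing upright, fully home in the rotor's hex socket. It is released, the arm is clear, and the job is handed in. The clock read about 15.6 s at the last check, just before handing in.

- **Pick and fit:** I lifted the key straight out of its well and carried it over the orange key. I turned it so its bar lay along the rotor's white lines. My first insertion stopped on the hex edge because I had corrected too far in −x. Moving 2 mm in +x let it drop in.
- **Seating:** The gripper height put the foot end at about z = 0.020 m, level with the socket floor, with almost no contact force. After release, the bar was within about 1 px of its expected fully-home position in both camera views.
- **Orange key:** It stayed in the stand. Its last measured grip position was (0.497, 0.059, 0.113), within a few millimetres of where it started.
- **Check that failed:** In the final side picture the network did not report the blue key. I read its position there directly from the image instead.

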